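# Open the spring-bolted toy display case

## Task

Open up the glass display case so that it can be restocked: draw the red-handled spring bolt back until you feel it reach its stop, and with the bolt held clear swing the door wide open, to about a right angle or more, then let the bolt spring out again and leave the door standing open. The case only stands on the counter, so do not drag or tip it, and leave the rest of the stock where it is.

Things in the scene. Friction and masses are not known exactly. Their poses are not given: they have to be found in the camera images.
- case: Glazed display case standing loose on the counter: black base and roof, clear panes, model cars inside. About 5 kg: a sideways pull of about 25 to 40 N at bolt height starts to slide or tip it. 235 mm deep (its x), 280 mm wide (its y), 243 mm high. Origin: on the counter under its middle, 125 mm behind the front face; its -x axis points out of the front, where the door is; z is up.
- case_hinge (a point): Point on the door's vertical hinge line, fixed to the case at its front left corner as seen from in front (125 mm to -x, 139 mm to +y of the case's origin), 245 mm above the counter, just above the roof. The door turns about the vertical line through it.
- door (a joint): Door angle, rad: 0 shut, growing to its limit 1.9 as the free edge swings out of the front (clockwise about the hinge line seen from above). Clear pane in an aluminium frame 243 wide, 204 high, 15 mm thick, lower edge 23 mm above the counter. Light friction (0.1 N m): it stays where it is left. It cannot open while the bolt is in its keeper on the fixed jamb.
- bolt (a joint): How far the spring bolt is drawn back, m: 0 at rest (in the keeper), growing as it slides level along the door face, in a steel barrel near the door's top, towards the hinge line (case +y while shut). Its spring pulls back with 4 N at rest and 2 N more per 10 mm. It leaves the keeper after about 20 mm; some way further on is a hard stop, to be felt. Let go, it springs back to 0.
- bolt_grip (a point): Grip point of the bolt's upright red handle, a round 15 mm sleeve from 30 mm below this point to 20 mm above it. It moves with bolt and door. At rest: 155 mm to -x, 15 mm to -y and 245 mm above the case's origin, so 30 mm in front of the door face and 154 mm from the hinge line along the door. Barrel and keeper end 26 mm below it.
- puzzle: Blue puzzle box lying on the roof of the case, 110 x 160 x 45 mm, origin under its middle. Leave it there.
- bubbles: Green bubble bottle with a yellow cap, 56 mm diameter, 170 mm high, origin under its middle. Leave it standing.
- bucket: Red toy bucket, 144 mm across the rim, 125 mm high, origin under its middle. Leave it.
- crayon_tin: Flat red and yellow crayon tin, 134 x 204 x 38 mm, origin under its middle. Leave it.
- truck: Toy truck with a yellow cab and a green body, 160 x 70 x 84 mm, origin under its middle. Leave it.
- marbles: Green glass jar with a blue lid, 84 mm diameter, 110 mm high, origin under its middle. Leave it standing.

How it is judged (in metres and radians):
On the way, in this order (a step that is already met when the one before it is completed fails the run):
1. with the door still shut, the bolt is drawn back to its stop (within 3 mm) (value of joint bolt above 0.027 m and value of joint door below 0.08 rad), for 0.2 s.
2. the door is swung out past about 25 degrees (value of joint door above 0.45 rad), for 0.1 s.
At the end, for the whole second after the job is handed in: The door stands still, open by at least 1.3 rad (75 degrees), the bolt has sprung back out (within 5 mm of rest), and the case stands flat within 10 mm of where it was, with the puzzle box still on its roof (value of joint door above 1.3 rad and value of joint bolt below 0.005 m and velocity of joint door between -0.05 and 0.05 rad/s and distance of each of case, case_hinge from where it was at the start of the episode below 0.01 m and angle between case's own z axis and vertical below 0.03 rad and z of puzzle in the frame of case above 0.23 m); the robot touches nothing.
It fails at once if the case is dragged more than 10 mm or tipped by more than 5 degrees (distance of any of case, case_hinge from where it was at the start of the episode above 0.01 m or angle between case's own z axis and vertical above 0.087 rad).
It fails at once if the puzzle box, bubble bottle, bucket, crayon tin, truck or jar is moved by more than 30 mm or knocked over (distance of any of puzzle, bubbles, bucket, crayon_tin, truck, marbles from where it was at the start of the episode above 0.03 m or angle between any of bubbles, bucket, marbles's own z axis and vertical above 0.4 rad).
It also fails if it takes over 54 s, if anything falls off the work surface, if the arm or the gripper's body presses on something with over 40 N, if the wrist force passes 120 N, or if a joint passes its speed limit or range.

## Robot

A 6-joint arm with a two-finger parallel gripper is mounted at the origin on the work surface. World frame = base frame: x ahead of the robot, y to its left, z up, the work surface at z = 0. Lengths are in mm, angles in rad, forces in N, time in s.
With the tool pointing down it reaches from about 400 to 925 mm from the base axis. Payload 12.5 kg.
Tool frame: the origin (TCP) lies where the fingers leave the gripper's body, on its centre line; the fingertips stand 78 mm ahead of it and the grasp point (between the pads) lies 59 mm ahead of it (env.tip_extent is the distance from the TCP to the fingertips, in mm); z points along the fingers, y is the direction in which the jaws open and shut (so a half turn about z gives the same grasp; the last joint's range is limited). The gripper opens to 95 mm and grips with 3 to 60 N. Pads are 20 mm wide; open, the fingers measure 119 mm over their backs; the gripper's body (75 mm by 180 mm) begins 59 mm behind the grasp point.
Start: joints at [-1.318, 0.491, 1.559, -0, 1.092, -0.106], TCP at [219.491, -585.202, 292.261] pointing down, gripper open.
Joint ranges: [-3.1, 3.1], [-0.84, 2.19], [0.05, 2.79], [-1.13, 4.28], [0.06, 2.93], [-2.69, 2.69]. Speed limits (rad/s): [2.22, 2.22, 2.79, 3.14, 3.14, 3.14].

## Interface

Orientations are given as [roll, pitch, yaw] about the fixed x, y, z axes, in that order (R = Rz(yaw) Ry(pitch) Rx(roll)).
In Python, from cell import env gives the robot as it stands. The module is installed in compiled form; this text tells all that it offers.
- The arm moves only by the tool play_rows, never from a script. Its argument "targets" is a list of rows, each an object with "linear": the shift along the tool's x, y, z in mm, a list of three; "turn": the turn about the tool's z in rad. A call has 1 to 20 rows; each row is the pose to reach, as a shift and turn from the pose commanded when the call began, along the tool's axes at that moment; what a row does not reach only later rows make up. A row lasts 1/8 s, in which the tool goes at most 62.5 mm and 10.7 degrees, less where a joint would pass 70% of its speed; a pose out of reach is approached as far as the arm can. A call with a gripper value outside its range is refused whole. "hand" is the finger opening in mm, from 0 to 95.1, set as the call begins (left out, the last holds). The fingers move at their own pace and stop on an object; the grip force is fixed at half the most. Time passes only in rows, so rows that repeat a pose let the fingers close. It gives the time, the measured TCP pose, the force and the opening at its end, in the units of the state.
- env.state(): the state, without advancing time (a new reading comes with each control period).
- env.read_camera(name): name is "scene" or "side" or "wrist"; returns (picture, depth): 400x640x3 uint8, red, green, blue; 400x640 float32, mm along the optical axis (not along the pixel's ray), 0 where there is no reading.
- env.camera_params(name): a dict with "fx", "fy", "cx", "cy" (pixels), "k1" (the pictures are not rectified: a ray, as slopes to the right and down, at radius r is drawn at 1 + k1 r^2 times it, then the intrinsics apply), "R" (3x3) and "t" (3): a world point X has camera coordinates R X + t. Camera axes: x right, y down, z forward; pixel columns grow to the right and rows downward; lengths in mm; the calibration is good to about 2 mm. A picture is of the moment at which its call begins: read the wrist's pose just before it. camera_params takes no time and is no camera call; for the wrist camera it gives the pose at the moment of the call.
- env.job_done(): hands the job in, once; it reports no verdict.
The state is a dict: "t": time; "joints": joint angles; "qvel": joint speeds; "tau": joint torques, N m; "eef_pos": TCP position; "tcp_rot": TCP orientation; "ft_force": force on the tool from outside, world axes, zero at the start; "moment": the same for the moment, N m; "opening": opening from 0.0 (shut) to 1.0 (fully open).
Only numpy, scipy, OpenCV 4.12 (cv2) and the standard library are available. Lean on these libraries where they do the work, as an engineer would, in place of code of your own. Each camera call takes 0.05 s, during which the arm holds its last target.

## Working session

There is one attempt and no reset: what is moved stays moved. The work goes in short steps, Python scripts to look and compute and a tool call to move; the robot and the scene stay as the last step left them, time stands still between calls to the robot, and variables do not carry over. Pictures are saved under pics/ and viewed, and the job is handed in when it is done.

Besides the shell and the picture viewer there is one more tool, called as name([rows], argument=value, ...), one row to a line, values as JSON. play_rows: Moves the arm, as the interface text tells. Its arguments: {"type":"object","properties":{"targets":{"type":"array","items":{"type":"object","properties":{"linear":{"type":"array","items":{"type":"number"}},"turn":{"type":"number"}}}},"hand":{"type":"number"}},"required":["targets"]}

```bash
mkdir -p pics; python3 - <<'E'
from cell import env
import cv2,numpy as np
print(env.state())
for n in("scene","side","wrist"):
    p=env.camera_params(n);print(n,p)
    im,d=env.read_camera(n)
    np.savez(f"{n}0.npz",im=im,d=d,R=p["R"],t=p["t"])
    cv2.imwrite(f"pics/{n}0.png",im[:,:,::-1])
E
```

```text
{'t': 0.0, 'joints': array([-1.31759825e+00,  4.91529307e-01,  1.55946879e+00, -1.54299698e-05,
        1.09170009e+00, -1.05603529e-01]), 'qvel': array([ 0.00064888, -0.00026864,  0.00139012,  0.00023416,  0.00037581,
       -0.00106972]), 'tau': array([ 1.76054738e-03, -6.12633634e+01, -2.58174795e+01,  6.93967100e-02,
        4.83470655e-02, -9.18673027e-05]), 'eef_pos': array([ 219.44434659, -585.02798094,  291.67383837]), 'tcp_rot': array([-3.14049184e+00, -1.02922634e-04,  3.58808673e-01]), 'ft_force': array([ 0.44405172, -0.15361023,  0.86926274]), 'moment': array([-0.01077266, -0.00960141, -0.0126098 ]), 'opening': 0.9996321768656425}
scene {'fx': 472.39977458557394, 'fy': 472.39977458557394, 'cx': 318.9654825177042, 'cy': 196.83015689442354, 'k1': -0.0869892999265573, 'R': array([[ 0.85160828,  0.52411837,  0.00795426],
       [ 0.40053484, -0.64086618, -0.65487585],
       [-0.33813484,  0.56088365, -0.75569462]]), 't': array([-468.62041681,  -96.42981322, 1977.85890571])}
side {'fx': 494.22412571991845, 'fy': 494.22412571991845, 'cx': 317.3525750666855, 'cy': 195.19090555382454, 'k1': -0.10958448310630577, 'R': array([[ 0.99890074, -0.04677548, -0.00305891],
       [-0.03571207, -0.71712163, -0.69603248],
       [ 0.03036364,  0.69537661, -0.71800378]]), 't': array([-512.73062773,  132.84333903, 1938.60099948])}
wrist {'fx': 314.69216906192185, 'fy': 314.69216906192185, 'cx': 320.14052117941134, 'cy': 204.78482005557558, 'k1': -0.03776701215717043, 'R': array([[ 3.51379834e-01, -9.36232982e-01, -1.28048619e-04],
       [-9.00076800e-01, -3.37847607e-01,  2.75174035e-01],
       [-2.57670268e-01, -9.65753531e-02, -9.61394422e-01]]), 't': array([-623.32121674,  -31.59079822,  390.78843148])}
```

View pics/scene0.png

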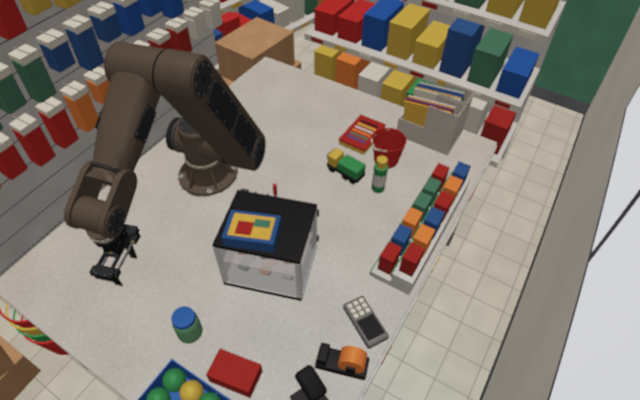

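View pics/side0.png

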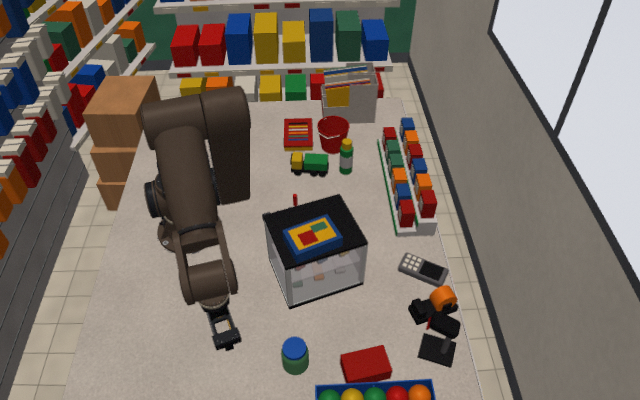

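View pics/wrist0.png

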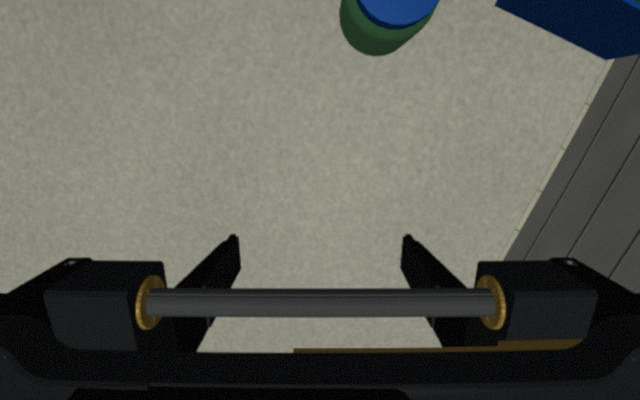

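The case sits mid-counter with its door facing away from both cameras, towards +y. The red handle shows at scene (275,188) and side (295,200). Next I measure positions.

```bash
cat > h.py <<'E'
import numpy as np,cv2
from cell import env
P={n:env.camera_params(n) for n in("scene","side")}
def K(p): return np.array([[p["fx"],0,p["cx"]],[0,p["fy"],p["cy"]],[0,0,1]])
def ray(p,uv):
    u=cv2.undistortPoints(np.array(uv,float).reshape(-1,1,2),K(p),np.array([p["k1"],0,0,0,0.])).reshape(-1,2)
    d=np.c_[u,np.ones(len(u))]@p["R"]; c=-p["R"].T@p["t"]
    return c,d
def onz(p,uv,z):
    c,d=ray(p,uv); return c+d*((z-c[2])/d[:,2])[:,None]
def tri(p1,a,p2,b):
    c1,d1=ray(p1,[a]);c2,d2=ray(p2,[b]);d1=d1[0];d2=d2[0]
    s=np.linalg.lstsq(np.c_[d1,-d2],c2-c1,rcond=None)[0]
    A=c1+s[0]*d1;B=c2+s[1]*d2
    return (A+B)/2,np.linalg.norm(A-B)
def cloud(p,d):
    v,u=np.mgrid[:400,:640]
    c,r=ray(p,np.c_[u.ravel(),v.ravel()])
    return (c+r*d.ravel()[:,None]).reshape(400,640,3)
def proj(p,X):
    return cv2.projectPoints(np.array(X,float).reshape(-1,1,3),cv2.Rodrigues(p["R"])[0],p["t"],K(p),np.array([p["k1"],0,0,0,0.]))[0].reshape(-1,2)
E
python3 - <<'E'
from h import *
for n in("scene","side"):
    z=np.load(f"{n}0.npz");c=cloud(P[n],z["d"]);im=z["im"];hsv=cv2.cvtColor(im,cv2.COLOR_RGB2HSV)
    red=cv2.inRange(hsv,(0,140,60),(8,255,255))|cv2.inRange(hsv,(172,140,60),(180,255,255))
    k,l,s,ce=cv2.connectedComponentsWithStats(red)
    for i in range(1,k):
        if s[i,4]>12 and 150<ce[i][0]<420 and ce[i][1]>100: print(n,s[i],ce[i],np.median(c[l==i],0))
    # roof: dark pixels with z near 243
    m=(abs(c[...,2]-243)<12)&(im.max(2)<70)&(c[...,0]>250)&(z["d"]>0)
    k,l,s,ce=cv2.connectedComponentsWithStats(m.astype(np.uint8))
    i=1+np.argmax(s[1:,4]); m=l==i
    print(n,"roof",s[i],np.median(c[m],0))
    box=cv2.minAreaRect(c[m][:,:2].astype(np.float32));print(box,cv2.boxPoints(box))
    cv2.imwrite(f"pics/roof_{n}.png",m.astype(np.uint8)*255)
    x0,y0=(200,160) if n=="scene" else (250,130)
    cv2.imwrite(f"pics/crop_{n}.png",cv2.resize(im[y0:y0+150,x0:x0+150,::-1],None,fx=4,fy=4,interpolation=cv2.INTER_CUBIC))
E
```

```text
scene [ 340  116   66   52 1281] [378.68227947 139.65807963] [556.88801793 511.29799936  53.85148934]
scene [273 184   3  11  21] [274.42857143 188.80952381] [429.54201276 -93.37697658 247.49317546]
scene [236 221  18  13 170] [243.87647059 227.37058824] [ 465.07219605 -300.68773811  290.13208009]
scene [379 242  22  32 433] [389.18937644 256.94226328] [852.33415522 -44.79479172 111.946411  ]
scene [400 243  25  32 469] [411.32622601 257.99360341] [925.30300615 -46.20345429 162.54394805]
scene [ 207  350   54   46 1553] [234.18995493 372.31423052] [ 637.3816939  -619.48980361   59.1567268 ]
scene roof [ 213  190  103   74 3140] [ 539.69985772 -195.02285821  243.76863155]
((488.2594299316406, -224.0251007080078), (277.3631896972656, 241.98489379882812), 18.699520111083984) [[ 318.1076  -153.8815 ]
 [ 395.6892  -383.0927 ]
 [ 658.41125 -294.1687 ]
 [ 580.82965  -64.95749]]
side [318 116  31  38 830] [332.43975904 132.36144578] [602.69438524 499.65456439  82.97602915]
side [284 118  29  29 539] [297.54545455 132.80519481] [445.13283674 524.28732339  36.78301998]
side [383 127  14  23 15
[... 246 characters left out ...]
669 247.03380173]
side [399 199  16  28 349] [406.70773639 212.90544413] [849.93703964 -56.75193247 108.57827349]
side [298 230  20  15 175] [307.45142857 237.21142857] [ 468.38407758 -301.47119554  289.86556807]
side [ 341  345   51   38 1487] [365.86886348 365.05514459] [ 632.9553733  -625.56933886   60.56590879]
side [386 386  23  14 264] [396.9469697  393.35227273] [ 705.65956699 -736.31861294  103.44141536]
side roof [ 263  194  104   76 2992] [ 499.66467825 -205.01897036  243.05331565]
((492.28302001953125, -227.5179443359375), (281.0730895996094, 242.85267639160156), 18.57866859436035) [[ 320.383   -157.19533]
 [ 397.75745 -387.39224]
 [ 664.18304 -297.84058]
 [ 586.8086   -67.64365]]
```

```bash
python3 - <<'E'
from h import *
a=[274.43,188.81];b=[294.66,199.07]
print("handle tri",tri(P["scene"],a,P["side"],b))
for zz in (240,245,250):print(zz,onz(P["scene"],[a],zz),onz(P["side"],[b],zz))
y=np.array([np.cos(np.radians(18.6)),np.sin(np.radians(18.6))]);x=np.array([y[1],-y[0]])
o=np.array([490.3,-225.8])+7.5*x
print("origin",o,"hinge",o-125*x+139*y,"grip",o-155*x-15*y)
z=np.load("side0.npz");c=cloud(P["side"],z["d"])
for nm,(u,v) in dict(bub=(346,142),truck=(325,160),truckcab=(297,160),tin=(298,132)).items(): print(nm,c[v,u])
E
```

```text
handle tri (array([430.78058658, -95.96622874, 249.79465099]), np.float64(2.0863980356242653))
240 [[424.4678914  -87.90912086 240.        ]] [[430.91316287 -87.9660115  240.        ]]
245 [[427.3209683  -91.41314072 245.        ]] [[431.02233    -92.74873281 245.        ]]
250 [[430.1740452  -94.91716058 250.        ]] [[431.13149712 -97.53145411 250.        ]]
origin [ 492.69219482 -232.90826308] hinge [584.56209015 -70.10186783] grip [429.03697573 -90.78854916]
bub [646.30019953 295.1671921  169.78730894]
truck [559.57618484 288.41665852  79.82821428]
truckcab [440.85686787 281.27263382  91.5733848 ]
tin [448.23482865 544.02677504  32.06369998]
```

View pics/crop_scene.png

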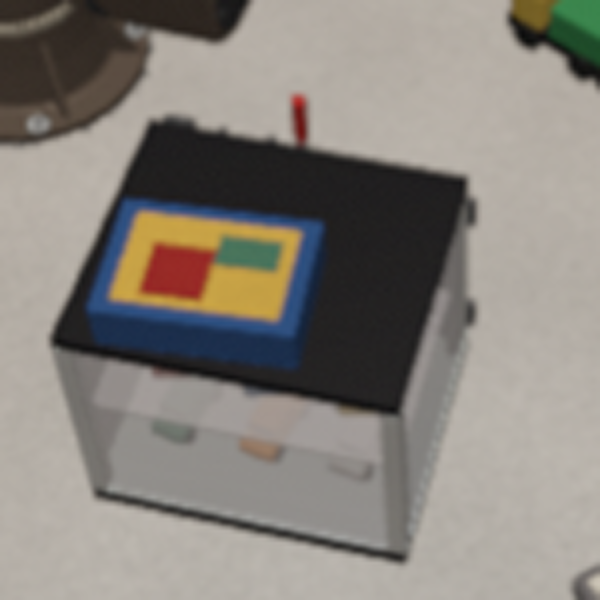

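View pics/crop_side.png

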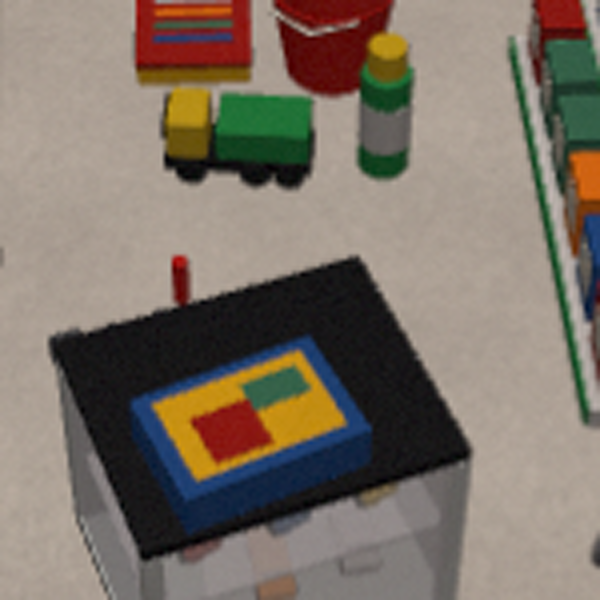

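play_rows([
  {"linear": [0, 0, -50], "turn": 0},
  {"linear": [0, 0, -110], "turn": 0},
  {"linear": [20, -20, -130], "turn": -0.1},
  {"linear": [48, -50, -130], "turn": -0.22},
  {"linear": [76, -80, -130], "turn": -0.34},
  {"linear": [106, -110, -130], "turn": -0.46},
  {"linear": [136, -141, -130], "turn": -0.58},
  {"linear": [166, -172, -130], "turn": -0.7},
  {"linear": [196, -203, -130], "turn": -0.82},
  {"linear": [226, -234, -130], "turn": -0.94},
  {"linear": [256, -265, -130], "turn": -1.06},
  {"linear": [286, -296, -130], "turn": -1.18},
  {"linear": [316, -327, -130], "turn": -1.3},
  {"linear": [340, -352, -130], "turn": -1.4},
  {"linear": [360, -373, -130], "turn": -1.48},
  {"linear": [373.5, -387.7, -130], "turn": -1.536},
  {"linear": [373.5, -387.7, -130], "turn": -1.536},
  {"linear": [373.5, -387.7, -130], "turn": -1.536},
  {"linear": [373.5, -387.7, -130], "turn": -1.536},
], hand=60)

```text
t: 2.52
eef_pos: [432.9, -91.7, 422.2]
tcp_rot: [-3.141, 0.0, 1.893]
ft_force: [0.5, -0.4, 0.7]
opening: 0.632
```

```bash
python3 - <<'E'
from h import *
s=env.state();print(s["t"],s["joints"],s["eef_pos"],s["tcp_rot"],s["ft_force"])
p=env.camera_params("wrist");im,d=env.read_camera("wrist")
np.savez("w1.npz",im=im,d=d);cv2.imwrite("pics/w1.png",im[:,:,::-1])
im2,d2=env.read_camera("scene");cv2.imwrite("pics/s1.png",im2[100:300,150:350,::-1].repeat(3,0).repeat(3,1))
hsv=cv2.cvtColor(im,cv2.COLOR_RGB2HSV)
red=cv2.inRange(hsv,(0,140,50),(8,255,255))|cv2.inRange(hsv,(172,140,50),(180,255,255))
c=cloud(p,d)
k,l,st,ce=cv2.connectedComponentsWithStats(red)
for i in range(1,k):
    if st[i,4]>12: print(st[i],ce[i],np.median(c[l==i],0)); m=(l==i)&(abs(c[...,2]-265)<5); print(m.sum(),c[m].mean(0) if m.any() else 0)
E
```

```text
2.525 [-3.58118071e-01  9.94867690e-02  1.77529901e+00 -1.92638763e-04
  1.26681434e+00 -6.80484017e-01] [432.86382734 -91.67590291 422.18430719] [-3.14147120e+00  1.38165149e-04  1.89321994e+00] [ 0.51120167 -0.4423981   0.72613999]
[ 552  187   88   74 2897] [604.91163272 222.41939938] [832.2723885  -24.81259677 114.26906662]
0 0
[306 189  17  28 367] [314.13351499 202.6893733 ] [425.27676839 -85.40159322 264.23182945]
229 [425.79017245 -88.06011274 264.7224044 ]
```

View pics/w1.png

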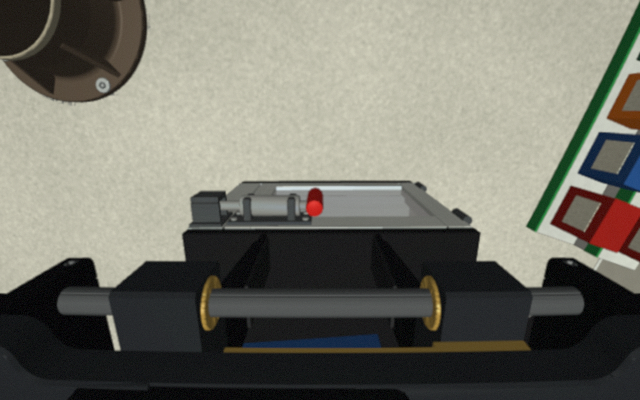

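```bash
python3 - <<'E'
from h import *
p=env.camera_params("wrist");z=np.load("w1.npz");im,d=z["im"],z["d"];c=cloud(p,d)
cv2.imwrite("pics/w1c.png",cv2.resize(im[170:250,170:490,::-1],None,fx=2.5,fy=2.5,interpolation=cv2.INTER_CUBIC))
for v in range(205,222,3):
  for u in range(448,476,4): print((u,v),c[v,u].round(0),end=' ')
  print()
m=(abs(c[...,2]-243)<4)&(im.max(2)<70);m[:225]=0;m[240:]=0
v,u=np.nonzero(m);print(u.min(),u.max())
e=[c[np.nonzero(m[:,q])[0].min(),q] for q in range(195,470,15)];e=np.array(e)
f=np.polyfit(e[:,0],e[:,1],1);print("front edge angle",np.arctan(f[0]),e[0],e[-1])
print(onz(p,[[314,206]],264.5))
E
```

```text
(448, 205) [663. -88.  -0.] (452, 205) [669. -85.   1.] (456, 205) [675. -83.   1.] (460, 205) [682. -81.   0.] (464, 205) [689. -79.   0.] (468, 205) [694. -77.   2.] (472, 205) [703. -75.  -1.] 
(448, 208) [664. -92.   1.] (452, 208) [672. -91.  -1.] (456, 208) [582. -63. 183.] (460, 208) [684. -86.   1.] (464, 208) [691. -84.  -0.] (468, 208) [697. -81.   1.] (472, 208) [704. -79.   1.] 
(448, 211) [578. -70. 177.] (452, 211) [579. -67. 182.] (456, 211) [580. -65. 190.] (460, 211) [582. -63. 194.] (464, 211) [693. -89.   1.] (468, 211) [701. -87.  -2.] (472, 211) [707. -84.   0.] 
(448, 214) [573. -71. 189.] (452, 214) [578. -70. 188.] (456, 214) [580. -68. 192.] (460, 214) [580. -65. 200.] (464, 214) [582. -63. 204.] (468, 214) [702. -91.   1.] (472, 214) [710. -89.  -1.] 
(448, 217) [569. -72. 199.] (452, 217) [573. -71. 200.] (456, 217) [578. -70. 199.] (460, 217) [579. -67. 204.] (464, 217) [579. -65. 211.] (468, 217) [584. -64. 209.] (472, 217) [711. -94.   2.] 
(448, 220) [566. -73. 209.] (452, 220) [570. -72. 209.] (456, 220) [573. -71. 209.] (460, 220) [577. -69. 210.] (464, 220) [581. -68. 210.] (468, 220) [585. -67. 210.] (472, 220) [713. -99.   2.] 
183 479
front edge angle 0.326800752592245 [ 329.95630852 -153.07238807  241.51150399] [568.8659563  -72.31182553 241.20875028]
[[425.64996516 -87.33979238 264.5       ]]
```

View pics/w1c.png

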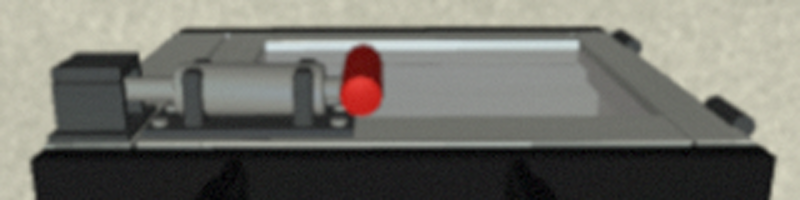

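View pics/s1.png

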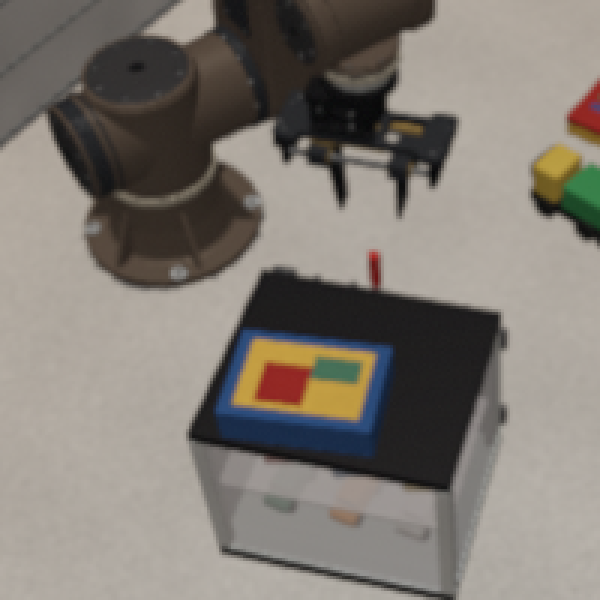

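play_rows([
  {"linear": [2, -1, 20], "turn": 0},
  {"linear": [3.8, -1.9, 45], "turn": 0},
  {"linear": [3.8, -1.9, 70], "turn": 0},
  {"linear": [3.8, -1.9, 90], "turn": 0},
  {"linear": [3.8, -1.9, 104], "turn": 0},
  {"linear": [3.8, -1.9, 112], "turn": 0},
  {"linear": [3.8, -1.9, 112], "turn": 0},
  {"linear": [3.8, -1.9, 112], "turn": 0},
])

```text
t: 3.62
eef_pos: [430.3, -88.1, 310.7]
tcp_rot: [3.141, 0.001, 1.895]
ft_force: [-0.5, -0.1, 0.4]
opening: 0.63
```

```bash
python3 - <<'E'
from h import *
s=env.state();print(s["t"],s["eef_pos"],s["tcp_rot"],s["ft_force"])
for n,(x,y) in dict(scene=(180,100),side=(220,110)).items():
    im,d=env.read_camera(n);cv2.imwrite(f"pics/{n}2.png",cv2.resize(im[y:y+140,x:x+150,::-1],None,fx=4,fy=4))
im,d=env.read_camera("wrist");cv2.imwrite("pics/w2.png",im[:,:,::-1])
E
```

```text
3.625 [430.25872041 -88.12341964 310.73744844] [3.14089489e+00 6.44163303e-04 1.89476180e+00] [-0.4602267  -0.10290518  0.37210152]
```

View pics/w2.png

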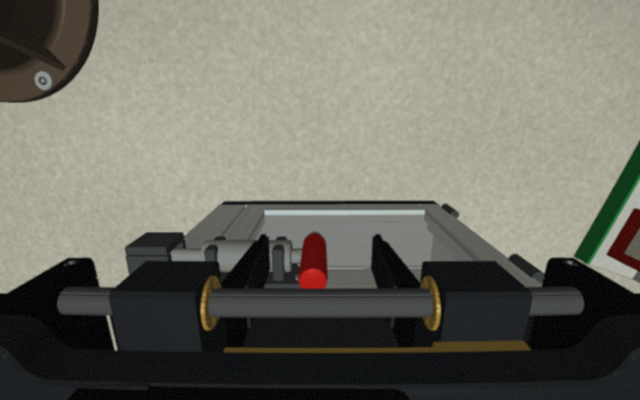

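View pics/side2.png

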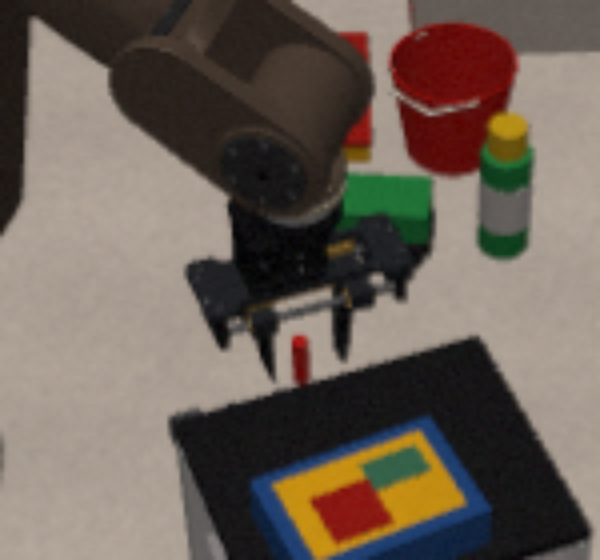

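Handle is between the fingers, at (313,260) against the finger mid-line at 320. Closing.

play_rows([
  {"linear": [0, 0, 0], "turn": 0},
  {"linear": [0, 0, 0], "turn": 0},
  {"linear": [0, 0, 0], "turn": 0},
  {"linear": [0, 0, 0], "turn": 0},
], hand=8)

```text
t: 4.28
eef_pos: [430.1, -88.0, 310.2]
tcp_rot: [-3.142, 0.0, 1.895]
ft_force: [-0.5, -0.2, -0.4]
opening: 0.267
```

play_rows([
  {"linear": [0, 0, 0], "turn": 0},
  {"linear": [0, 0, 0], "turn": 0},
  {"linear": [0, 0, 0], "turn": 0},
])

```text
t: 4.65
eef_pos: [429.6, -88.0, 310.2]
tcp_rot: [-3.14, -0.0, 1.895]
ft_force: [-5.8, -0.7, 2.4]
opening: 0.148
```

play_rows([
  {"linear": [0, 2, 0], "turn": 0},
  {"linear": [0, 5, 0], "turn": 0},
  {"linear": [0, 8, 0], "turn": 0},
  {"linear": [0, 11, 0], "turn": 0},
  {"linear": [0, 14, 0], "turn": 0},
  {"linear": [0, 17, 0], "turn": 0},
  {"linear": [0, 19, 0], "turn": 0},
  {"linear": [0, 20, 0], "turn": 0},
  {"linear": [0, 20, 0], "turn": 0},
])

```text
t: 5.78
eef_pos: [448.2, -81.6, 310.1]
tcp_rot: [-3.139, -0.001, 1.895]
ft_force: [-7.8, -1.4, 4.4]
opening: 0.151
```

play_rows([
  {"linear": [0, 1.5, 0], "turn": 0},
  {"linear": [0, 3, 0], "turn": 0},
  {"linear": [0, 4, 0], "turn": 0},
  {"linear": [0, 4, 0], "turn": 0},
])

```text
t: 6.28
eef_pos: [451.9, -80.3, 310.1]
tcp_rot: [-3.139, -0.001, 1.895]
ft_force: [-8.5, -2.4, 3.9]
opening: 0.153
```

```bash
python3 - <<'E'
from h import *
s=env.state();print(s["t"],s["eef_pos"],s["ft_force"])
im,d=env.read_camera("wrist");cv2.imwrite("pics/w3.png",im[:,:,::-1])
im,d=env.read_camera("scene");cv2.imwrite("pics/s3.png",im[100:300,180:340,::-1].repeat(3,0).repeat(3,1))
E
```

```text
6.275 [451.88866645 -80.34311316 310.12515783] [-8.53822314 -2.40755765  3.89715958]
```

View pics/w3.png

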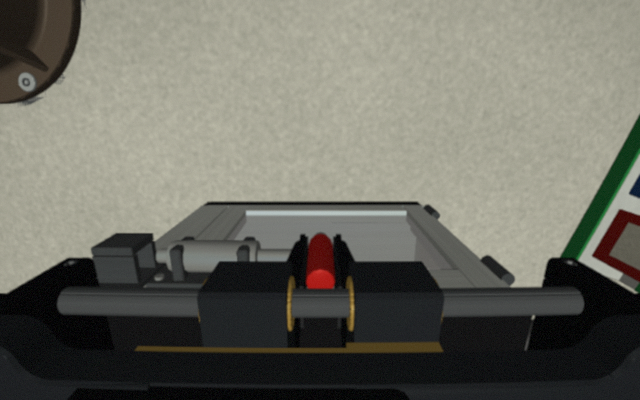

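The handle is held squarely at (320,260) and the bolt rod is visibly drawn. I'll go on slowly to feel for the stop.

play_rows([
  {"linear": [0, 1, 0], "turn": 0},
  {"linear": [0, 2, 0], "turn": 0},
  {"linear": [0, 3, 0], "turn": 0},
  {"linear": [0, 3, 0], "turn": 0},
])

```text
t: 6.88
eef_pos: [454.6, -79.4, 310.1]
tcp_rot: [-3.139, -0.001, 1.895]
ft_force: [-8.8, -1.2, 5.4]
opening: 0.151
```

play_rows([
  {"linear": [0, 1, 0], "turn": 0},
  {"linear": [0, 2, 0], "turn": 0},
  {"linear": [0, 2, 0], "turn": 0},
])

```text
t: 7.25
eef_pos: [455.4, -78.7, 310.1]
tcp_rot: [-3.136, -0.002, 1.895]
ft_force: [-18.0, -3.1, 10.4]
opening: 0.153
```

The force along the bolt jumped from 9 to 18 N with under 1 mm of travel, so this is the stop. I'll hold it there, then ease off slightly.

play_rows([
  {"linear": [0, -0.5, 0], "turn": 0},
  {"linear": [0, -0.7, 0], "turn": 0},
  {"linear": [0, -0.7, 0], "turn": 0},
  {"linear": [0, -0.7, 0], "turn": 0},
])

```text
t: 7.75
eef_pos: [455.3, -78.8, 310.1]
tcp_rot: [-3.138, -0.002, 1.895]
ft_force: [-14.3, -0.4, 7.5]
opening: 0.15
```

```bash
python3 - <<'E'
from h import *
# rows relative to commanded pose: a=123.7
def rows(th,a,th0,a0):
    p=lambda t,a:np.array([30*np.cos(t)+a*np.sin(t),-a*np.cos(t)+30*np.sin(t)])
    d=p(th,a)-p(th0,a0); c,s=np.cos(th0),np.sin(th0)
    # rotate into tool axes at th0 (x along door normal n', y along door y')
    n=np.array([c,s]);y=np.array([-s,c])
    return d@n,d@y,th-th0
import sys
for seq in ([(0,123.7),[(0,126),(.02,128),(.05,128),(.09,128)]+[(.09+.05*i,128) for i in range(1,9)]],):
    for t,a in seq[1]: print("%.2f a%.0f  x%.1f y%.1f turn %.2f"%((t,a)+rows(t,a,*seq[0])))
E
```

```text
0.00 a126  x0.0 y-2.3 turn 0.00
0.02 a128  x2.6 y-3.7 turn 0.02
0.05 a128  x6.4 y-2.6 turn 0.05
0.09 a128  x11.4 y-1.1 turn 0.09
0.14 a128  x17.6 y1.1 turn 0.14
0.19 a128  x23.6 y3.7 turn 0.19
0.24 a128  x29.6 y6.5 turn 0.24
0.29 a128  x35.3 y9.6 turn 0.29
0.34 a128  x41.0 y13.0 turn 0.34
0.39 a128  x46.4 y16.7 turn 0.39
0.44 a128  x51.7 y20.7 turn 0.44
0.49 a128  x56.7 y24.9 turn 0.49
```

play_rows([
  {"linear": [0, -2, 0], "turn": 0},
  {"linear": [0, -3.5, 0], "turn": 0},
  {"linear": [2.6, -3.7, 0], "turn": 0.02},
  {"linear": [6.4, -2.6, 0], "turn": 0.05},
  {"linear": [11.4, -1.1, 0], "turn": 0.09},
  {"linear": [17.6, 1.1, 0], "turn": 0.14},
  {"linear": [17.6, 1.1, 0], "turn": 0.14},
])

```text
t: 8.62
eef_pos: [451.2, -61.4, 310.1]
tcp_rot: [-3.139, -0.001, 1.754]
ft_force: [-9.9, 0.4, 4.9]
opening: 0.155
```

```bash
python3 - <<'E'
from h import *
im,d=env.read_camera("wrist");cv2.imwrite("pics/w4.png",im[:,:,::-1])
def rows(th,a,th0,a0):
    p=lambda t,a:np.array([30*np.cos(t)+a*np.sin(t),-a*np.cos(t)+30*np.sin(t)])
    d=p(th,a)-p(th0,a0); c,s=np.cos(th0),np.sin(th0)
    return d@np.array([c,s]),d@np.array([-s,c]),th-th0
def seq(s0,l):
    for t,a in l: print("%.2f a%.0f  x%.1f y%.1f turn %.2f"%((t,a)+rows(t,a,*s0)))
    print()
l=[(.14+.06*i,128) for i in range(1,8)]+[(.56+.06*i,128+2*i) for i in range(1,7)]
seq((.14,128),l)
seq(l[-1],[(l[-1][0]+.06*i,140) for i in range(1,11)])
E
```

```text
0.20 a128  x7.6 y2.0 turn 0.06
0.26 a128  x15.1 y4.5 turn 0.12
0.32 a128  x22.4 y7.4 turn 0.18
0.38 a128  x29.6 y10.8 turn 0.24
0.44 a128  x36.5 y14.6 turn 0.30
0.50 a128  x43.2 y18.8 turn 0.36
0.56 a128  x49.6 y23.4 turn 0.42
0.62 a130  x56.6 y26.5 turn 0.48
0.68 a132  x63.6 y30.2 turn 0.54
0.74 a134  x70.4 y34.3 turn 0.60
0.80 a136  x77.1 y39.0 turn 0.66
0.86 a138  x83.5 y44.0 turn 0.72
0.92 a140  x89.8 y49.6 turn 0.78

0.98 a140  x8.3 y2.1 turn 0.06
1.04 a140  x16.5 y4.6 turn 0.12
1.10 a140  x24.6 y7.6 turn 0.18
1.16 a140  x32.4 y11.1 turn 0.24
1.22 a140  x40.0 y15.1 turn 0.30
1.28 a140  x47.4 y19.5 turn 0.36
1.34 a140  x54.5 y24.4 turn 0.42
1.40 a140  x61.3 y29.7 turn 0.48
1.46 a140  x67.7 y35.3 turn 0.54
1.52 a140  x73.8 y41.4 turn 0.60
```

View pics/w4.png

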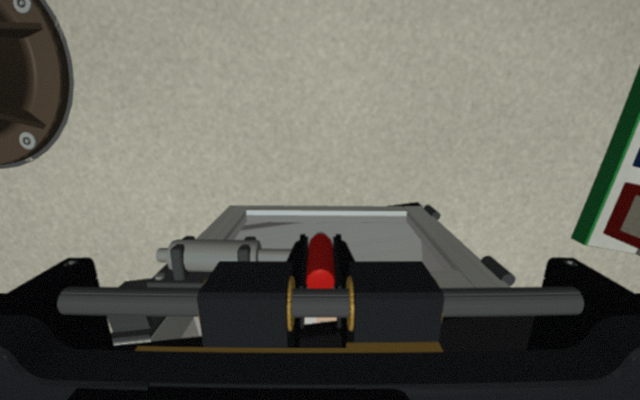

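The door is clear of the jamb: the keeper stays behind at (130,300), and the bolt end is free at (160,255). I'll carry on swinging.

play_rows([
  {"linear": [7.6, 2.0, 0], "turn": 0.06},
  {"linear": [15.1, 4.5, 0], "turn": 0.12},
  {"linear": [22.4, 7.4, 0], "turn": 0.18},
  {"linear": [29.6, 10.8, 0], "turn": 0.24},
  {"linear": [36.5, 14.6, 0], "turn": 0.3},
  {"linear": [43.2, 18.8, 0], "turn": 0.36},
  {"linear": [49.6, 23.4, 0], "turn": 0.42},
  {"linear": [56.6, 26.5, 0], "turn": 0.48},
  {"linear": [63.6, 30.2, 0], "turn": 0.54},
  {"linear": [70.4, 34.3, 0], "turn": 0.6},
  {"linear": [77.1, 39.0, 0], "turn": 0.66},
  {"linear": [83.5, 44.0, 0], "turn": 0.72},
  {"linear": [89.8, 49.6, 0], "turn": 0.78},
  {"linear": [89.8, 49.6, 0], "turn": 0.78},
])

```text
t: 10.42
eef_pos: [484.4, 36.4, 310.1]
tcp_rot: [-3.14, -0.001, 0.974]
ft_force: [-5.6, 5.1, 3.9]
opening: 0.153
```

play_rows([
  {"linear": [8.3, 2.1, 0], "turn": 0.06},
  {"linear": [16.5, 4.6, 0], "turn": 0.12},
  {"linear": [24.6, 7.6, 0], "turn": 0.18},
  {"linear": [32.4, 11.1, 0], "turn": 0.24},
  {"linear": [40.0, 15.1, 0], "turn": 0.3},
  {"linear": [47.4, 19.5, 0], "turn": 0.36},
  {"linear": [54.5, 24.4, 0], "turn": 0.42},
  {"linear": [61.3, 29.7, 0], "turn": 0.48},
  {"linear": [67.7, 35.3, 0], "turn": 0.54},
  {"linear": [73.8, 41.4, 0], "turn": 0.6},
  {"linear": [73.8, 41.4, 0], "turn": 0.6},
])

```text
t: 11.8
eef_pos: [560.9, 74.2, 310.2]
tcp_rot: [-3.14, -0.001, 0.374]
ft_force: [-1.3, 6.8, 1.3]
opening: 0.152
```

```bash
python3 - <<'E'
from h import *
print(env.state()["joints"])
im,d=env.read_camera("side");cv2.imwrite("pics/side5.png",im[100:310,230:430,::-1].repeat(3,0).repeat(3,1)[:600])
def rows(th,a,th0,a0):
    p=lambda t,a:np.array([30*np.cos(t)+a*np.sin(t),-a*np.cos(t)+30*np.sin(t)])
    d=p(th,a)-p(th0,a0); c,s=np.cos(th0),np.sin(th0)
    return d@np.array([c,s]),d@np.array([-s,c]),th-th0
for t,a in [(1.56,142),(1.6,144),(1.6,146),(1.6,148),(1.6,150),(1.6,151)]: print(a,np.round(rows(t,a,1.52,140),2))
E
```

```text
[0.01417313 0.38811118 1.68418573 0.00213362 1.06860418 1.21011978]
142 [ 5.65 -0.69  0.04]
144 [11.41 -1.14  0.08]
146 [11.57 -3.14  0.08]
148 [11.73 -5.13  0.08]
150 [11.89 -7.12  0.08]
151 [11.97 -8.12  0.08]
```

View pics/side5.png

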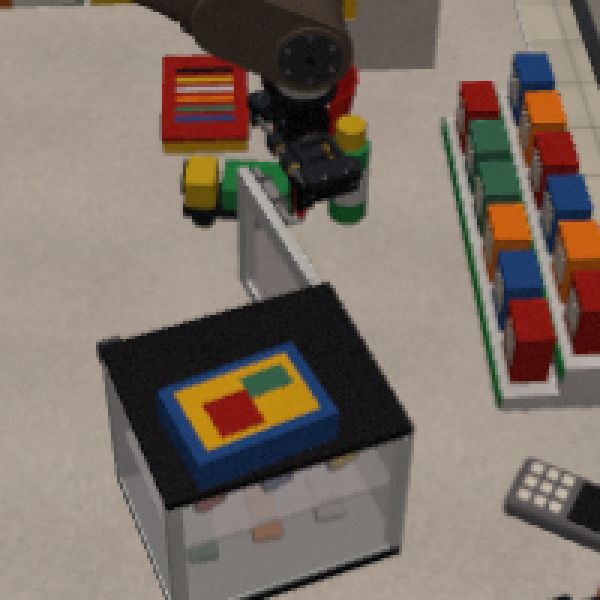

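The door stands about square to the case front. Next I open it slightly further and let the bolt back in under control.

play_rows([
  {"linear": [5.7, -0.7, 0], "turn": 0.04},
  {"linear": [11.4, -1.1, 0], "turn": 0.08},
  {"linear": [11.6, -3.1, 0], "turn": 0.08},
  {"linear": [11.7, -5.1, 0], "turn": 0.08},
  {"linear": [11.9, -7.1, 0], "turn": 0.08},
  {"linear": [12, -8.5, 0], "turn": 0.08},
  {"linear": [12, -8.5, 0], "turn": 0.08},
])

```text
t: 12.72
eef_pos: [568.3, 85.6, 310.2]
tcp_rot: [-3.142, -0.0, 0.295]
ft_force: [-0.7, 4.6, -0.3]
opening: 0.15
```

play_rows([
  {"linear": [0, -0.7, 0], "turn": 0},
  {"linear": [0, -1.3, 0], "turn": 0},
  {"linear": [0, -1.3, 0], "turn": 0},
])

```text
t: 13.1
eef_pos: [568.0, 86.7, 310.2]
tcp_rot: [3.141, 0.0, 0.295]
ft_force: [-0.4, 4.3, 0.8]
opening: 0.152
```

play_rows([
  {"linear": [0, 0, 0], "turn": 0},
  {"linear": [0, 0, 0], "turn": 0},
  {"linear": [0, 0, 0], "turn": 0},
  {"linear": [0, 0, 0], "turn": 0},
  {"linear": [0, 0, 0], "turn": 0},
], hand=50)

```text
t: 13.72
eef_pos: [568.0, 86.7, 310.2]
tcp_rot: [3.141, 0.0, 0.295]
ft_force: [-0.8, -0.7, 1.0]
opening: 0.521
```

```bash
python3 - <<'E'
from h import *
im,d=env.read_camera("wrist");cv2.imwrite("pics/w6.png",im[:,:,::-1])
E
```

```text
(no output)
```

View pics/w6.png

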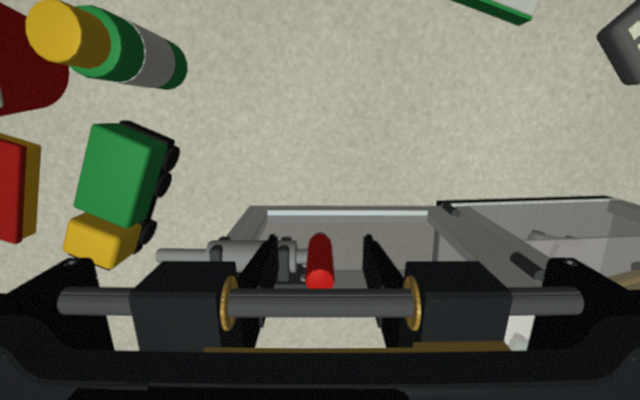

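The handle is free at (320,262) between the open fingers, the bolt is out, and the force is about zero. I'll lift straight up.

play_rows([
  {"linear": [0, 0, -8], "turn": 0},
  {"linear": [0, 0, -25], "turn": 0},
  {"linear": [0, 0, -50], "turn": 0},
  {"linear": [0, 0, -80], "turn": 0},
  {"linear": [0, 0, -105], "turn": 0},
  {"linear": [0, 0, -115], "turn": 0},
  {"linear": [0, 0, -115], "turn": 0},
  {"linear": [0, 0, -115], "turn": 0},
])

```text
t: 14.78
eef_pos: [567.9, 86.8, 424.2]
tcp_rot: [-3.141, 0.002, 0.295]
ft_force: [0.1, -0.1, -0.7]
opening: 0.528
```

```bash
python3 - <<'E'
from h import *
p=env.camera_params("wrist");im,d=env.read_camera("wrist");cv2.imwrite("pics/w7.png",im[:,:,::-1])
hsv=cv2.cvtColor(im,cv2.COLOR_RGB2HSV);c=cloud(p,d)
red=(cv2.inRange(hsv,(0,140,50),(8,255,255))|cv2.inRange(hsv,(172,140,50),(180,255,255)))>0
m=red&(abs(c[...,2]-265)<5);g=c[m].mean(0)
h=np.array([582.,-67]);v=g[:2]-h;print("handle",g,"dist from hinge",np.linalg.norm(v),"rest expects",np.hypot(154,30))
a0=np.arctan2(*(np.array([426,-88])-h)[::-1]);a1=np.arctan2(v[1],v[0]);print("door angle ~",(a0-a1)%(2*np.pi))
for n in("scene","side"):
    im,d=env.read_camera(n);z0=np.load(f"{n}0.npz");cv2.imwrite(f"pics/{n}7.png",im[:,:,::-1])
    c=cloud(P[n],d)
    m=(abs(c[...,2]-243)<12)&(im.max(2)<70)&(c[...,0]>250)&(c[...,1]<-60)&(d>0)
    k,l,s,ce=cv2.connectedComponentsWithStats(m.astype(np.uint8));i=1+np.argmax(s[1:,4])
    print(n,cv2.minAreaRect(c[l==i][:,:2].astype(np.float32)))
print(env.state()["t"],env.state()["ft_force"])
E
```

```text
handle [567.0656619  88.0958977 264.4913303] dist from hinge 155.81325982960797 rest expects 156.8948692596415
door angle ~ 1.6086122678159436
scene ((488.84735107421875, -225.21871948242188), (277.161865234375, 239.92286682128906), 18.84929656982422)
side ((493.1265869140625, -227.3920135498047), (281.8437805175781, 244.75796508789062), 18.52644157409668)
14.925 [-0.16288563 -0.05500289 -0.18859514]
```

View pics/side7.png

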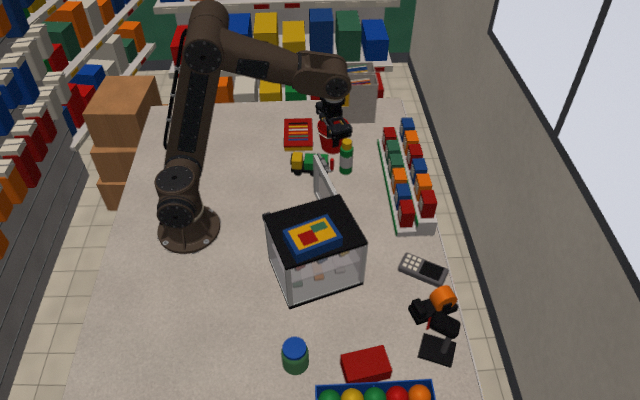

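View pics/w7.png

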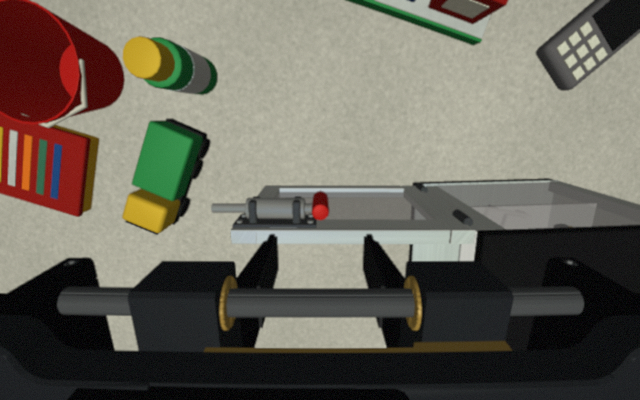

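```bash
python3 -c "
from cell import env
print(env.job_done(),env.state()['t'])"
```

```text
the job is handed in; nothing more can be done
the job is handed in; nothing more can be done
```

The case is open and the job is handed in after about 15 s of the 54 s allowed. No verdict was reported.

**What I did:** I gripped the red handle and drew the bolt until it hit its stop. The pull rose from about 9 N to 18 N with less than 1 mm more travel. I held it there for about 0.5 s, eased it off a few millimetres, and swung the door open along its arc. I then let the bolt slide back out, opened the fingers and lifted straight up.

**Last checks:**
- **Door:** it stands open at about 1.61 rad (roughly 92°).
- **Bolt:** the handle measured 155.8 mm from my estimated hinge position, against 156.9 mm expected with the bolt at rest. The camera shows the rod fully out.
- **Case:** the roof outline was within about 1.5 mm of its starting position in both fixed cameras.
- **Stock:** the puzzle box is still on the roof, and the other items look undisturbed. I judged these by eye from the pictures and did not measure them.
- **Robot:** the wrist force was about 0 N, with the gripper clear of everything.

**One disagreement:** the wrist camera and the fixed cameras differed by about 3 to 5 mm on where the handle was at the start. I used a position in between, and the grasp was good.

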